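Run the sample shuttle home and lock it through the L-slot

ROBOT

A 6-joint arm with a two-finger parallel gripper is mounted at the origin on a cart in front of the work surface, level with it; the furniture and walls round the work are solid. World frame = base frame: x ahead of the robot, y to its left, z up, the work surface at z = 0. Lengths are in m, angles in rad, forces in N, time in s.
With the tool pointing down it reaches from about 0.3 to 0.775 m from the base axis. Payload 14.6 kg.
Tool frame: the origin (TCP) lies at the very end of the fingers, on their centre line; the grasp point (between the pads) lies 19 mm behind it; x points along the fingers, y is the direction in which the jaws open and shut, and the axes are right-handed (so a half turn about x gives the same grasp; the last joint's range is limited). The gripper opens to 94 mm and grips with 3 to 60 N. Pads are 16 mm wide; open, the fingers measure 119 mm over their backs; the gripper's body (75 mm by 177 mm) begins 78 mm behind the grasp point.
Start: joints at [1.055, 0.3, 1.521, -0, 1.321, -0.067], TCP at [0.239, 0.496, 0.205] pointing down, gripper open.
Joint ranges: [-3.03, 3.03], [-0.79, 2.21], [0.23, 2.52], [-1.04, 4.18], [0, 3.07], [-2.55, 2.55]. Speed limits (rad/s): [2.22, 2.22, 2.57, 3.14, 3.14, 3.14].

INTERFACE

Orientations are given as [roll, pitch, yaw] about the fixed x, y, z axes, in that order (R = Rz(yaw) Ry(pitch) Rx(roll)).
In Python, from station import ctrl, viewer, hand_in gives the robot as it stands. The module is installed in compiled form; this text tells all that it offers.
- The arm moves only by the tool play_rows, never from a script. Its argument "deltas" is a list that holds one entry, the list of rows, each a list of 7 numbers: the shift along the tool's x, y, z in mm, then the turn, a rotation vector about the tool's x, y, z in rad, then the finger opening in mm, from 0 to 94. In form: [[[dx, dy, dz, ax, ay, az, gripper], ...]]. A call has 1 to 10 rows; each row shifts and turns the commanded pose from where the row before left it, along the tool's axes as they then stand; what a row does not reach is not made up. A row lasts 1/10 s, in which the tool goes at most 50 mm and 8.59 degrees, less where a joint would pass 70% of its speed; a pose out of reach is approached as far as the arm can. A call with a gripper value outside its range is refused whole. The fingers move at their own pace and stop on an object; "grip_force" is the grip in N (left out, the last holds). Time passes only in rows, so rows that do not move let the fingers close. It gives the time, the measured TCP pose, the force and the opening at its end, in the units of the state.
- ctrl.get_obs(): the state, without advancing time (a new reading comes with each control period).
- viewer.camera(name): name is "scene" or "top" or "wrist"; returns a dict with "img" (480x640x3 uint8, red, green, blue), "fx", "fy", "cx", "cy" (pixels), "rvec" (rotation vector, rad) and "tvec" (3), from world to camera coordinates, as OpenCV has them. Camera axes: x right, y down, z forward; pixel columns grow to the right and rows downward; lengths in m; the calibration is good to about 2 mm. A picture is of the moment at which its call begins. There is no depth.
- hand_in(): hands the job in, once; it reports no verdict.
The state is a dict: "time_s": time; "qpos": joint angles; "joint_vel": joint speeds; "tau": joint torques, N m; "ee_pos": TCP position; "eef_rot": TCP orientation; "force": force on the tool from outside, world axes, zero at the start; "moment": the same for the moment, N m; "grip_width": finger opening in m.
Only numpy, scipy, OpenCV 4.12 (cv2) and the standard library are available. Lean on these libraries where they do the work, as an engineer would, in place of code of your own. Each camera call takes 0.05 s, during which the arm holds its last target.

TASK

Bring the sample under the probe and lock it: with closed fingers push the red knob along the long leg of the L-shaped slot to the corner, then sideways along the short leg to its end, beside the green dot, and leave it there. Only push the knob from the side with the outside of the fingers: do not take it between the fingers or pull it up. Leave the loose vial, thumb nut and block beside the station where they are.

Things in the scene. Friction and masses are not known exactly. Their poses are not given: they have to be found in the camera images.
- station: Fixed loading station, 150 x 165 mm (x -75 to 75, y -80 to 85), steel base, aluminium cover plate with an L-shaped slot. Origin: on the worktop. x: along the slot's long leg, load end to corner (roughly away from the robot); y: along its short leg, corner to locked end (roughly to the robot's left). Plate top: flat, 36 mm above the worktop, y -80 to 14; only the knob stands on it.
- slot_corner (a point): Corner of the slot on its centre line, level with the plate top; at (35, -45, 36) mm in the station's frame. The slot is 13 mm wide; the long leg comes from its load end at (-35, -45), 70 mm away, marked by a yellow dot.
- slot_locked (a point): Locked end of the slot's short leg on its centre line, level with the plate top; at (35, -10, 36) mm in the station's frame, 35 mm from the corner. A green dot lies just beyond it.
- probe (a point): Tip of the probe, 48 mm above the worktop. Its bridge, 66 mm high, stands at x 30 to 75, y 20 to 86 mm of the station. Left of the plate the grey shuttle carries a small aluminium sample block, 42 mm high at its top, in a black tray (y 24 to 76 mm); the block ends under the probe.
- knob_center (a point): Red upright round knob on the follower pin, 24 mm in diameter, from 38.5 to 81 mm above the worktop. This point: on its axis, 60 mm above the worktop while not pulled up. The pin is captive in the slot: the knob moves in the station's x only in the long leg, in its y only at the corner.
- shuttle (a joint): Travel of the shuttle with its sample, pin and knob along the station's +x, m: 0 at the load end, 0.070 at the corner of the slot (end stop); starts somewhere from 0 to 0.025. Slides with about 2 N of friction, no spring; stays where it is left.
- follower (a joint): Travel of the pin and knob along the station's +y in the short leg, m: 0 in the long leg, 0.035 at the locked end (end stop). About 1.5 N of friction, no spring; stays where it is left. It moves more than the 1.5 mm of slot play only when the shuttle is within about 4 mm of the corner, whose inner edge is bevelled.
- knob (a joint): How far the knob has been pulled up on its pin, m: 0 down (a weak spring keeps it there), at most 0.015. It must stay down.
- vial_a: Bystander: small glass vial with a blue cap, 22 mm in diameter, 45 mm high, loose on the worktop to the right of the station. Origin: centre of its underside.
- thumb_nut: Bystander: pale round thumb nut, 26 mm in diameter, 17 mm high, loose on the worktop at the near end of the station. Origin: centre of its underside.
- block_b: Bystander: aluminium fixture block, 25 x 40 x 21 mm, loose on the worktop to the left of the station. Origin: centre of its underside.

How it is judged:
On the way, in this order (a step that is already met when the one before it is completed fails the run):
1. the knob has been pushed along the long leg to the corner (value of joint shuttle above 0.065 m), for 0.1 s.
2. the knob has been pushed along the short leg to its end (value of joint follower above 0.03 m), for 0.2 s.
At the end, for the whole second after the job is handed in: The shuttle is at the corner (within 5 mm), the pin at the locked end of the short leg (within 5 mm), both at rest, the knob down on its pin (within 4 mm), and vial, thumb nut and block within 15 mm of where they stood (value of joint shuttle above 0.065 m and value of joint follower above 0.03 m and value of joint knob below 0.004 m and distance of each of vial_a, thumb_nut, block_b from where it was at the start of the episode below 0.015 m and velocity of joint shuttle between -0.01 and 0.01 m/s and velocity of joint follower between -0.01 and 0.01 m/s); the robot touches nothing.
It fails at once if the knob was pulled up (more than 4 mm) (value of joint knob above 0.004 m).
It fails at once if the knob was taken between the fingers (horizontal distance between the grasp point and knob_center below 0.012 m and z of the grasp point in the frame of station below 0.095 m).
It fails at once if the vial was lifted or displaced (more than 15 mm) (distance of vial_a from where it was at the start of the episode above 0.015 m).
It fails at once if the thumb nut was lifted or displaced (more than 15 mm) (distance of thumb_nut from where it was at the start of the episode above 0.015 m).
It fails at once if the block was lifted or displaced (more than 15 mm) (distance of block_b from where it was at the start of the episode above 0.015 m).
It also fails if it takes over 42 s, if anything falls off the work surface, if the arm or the gripper's body presses on something with over 40 N, if the wrist force passes 120 N, or if a joint passes its speed limit or range.

## Working session

There is one attempt and no reset: what is moved stays moved. The work goes in short steps, Python scripts to look and compute and a tool call to move; the robot and the scene stay as the last step left them, time stands still between calls to the robot, and variables do not carry over. Pictures are saved under pics/ and viewed, and the job is handed in when it is done.

Besides the shell and the picture viewer there is one more tool, called after "Request:" as name(argument=value, ...) on one line, values as JSON. play_rows: Moves the arm, as the interface text tells. Its arguments: {"type":"object","properties":{"deltas":{"type":"array","items":{"type":"array","items":{"type":"array","items":{"type":"number"}}}},"grip_force":{"type":"number"}},"required":["deltas"]}

```bash
mkdir -p pics
python3 - <<'E'
from station import ctrl, viewer
import cv2,numpy as np
o=ctrl.get_obs(); print(o)
for n in ("scene","top","wrist"):
    c=viewer.camera(n); cv2.imwrite(f"pics/{n}0.png",c["img"][:,:,::-1])
    R=cv2.Rodrigues(np.array(c["rvec"]))[0]; print(n,c["fx"],c["cx"],c["cy"],-R.T@np.array(c["tvec"]).ravel())
E
```

```text
{'time_s': 0.0, 'qpos': array([ 1.05537515e+00,  3.00465414e-01,  1.52159336e+00, -2.56440780e-05,
        1.32064919e+00, -6.66101176e-02]), 'joint_vel': array([-0.00234725,  0.00159846, -0.00015369, -0.00045374, -0.00056301,
        0.00127837]), 'tau': array([ 2.56388317e-03, -5.31794107e+01, -3.52744710e+01,  7.09523493e-02,
        2.43755017e-02, -1.36472077e-04]), 'ee_pos': array([0.23852983, 0.49530104, 0.20488424]), 'eef_rot': array([-1.61513929,  1.56968074, -2.06394399]), 'force': array([-0.09037448, -0.85956787,  0.13165797]), 'moment': array([-0.09182354, -0.00592211, -0.00871336]), 'grip_width': 0.0940140035783192}
scene 561.8133329499084 321.7003406590461 240.6555268501888 [ 0.03483032 -0.32148001  0.72422998]
top 538.7510575515365 319.18779081483774 229.16609558708845 [0.27001562 0.01015282 0.91580991]
wrist 363.69143964045213 321.8208993995453 238.8842856200016 [0.17237713 0.52852632 0.3845671 ]
```

View pics/scene0.png

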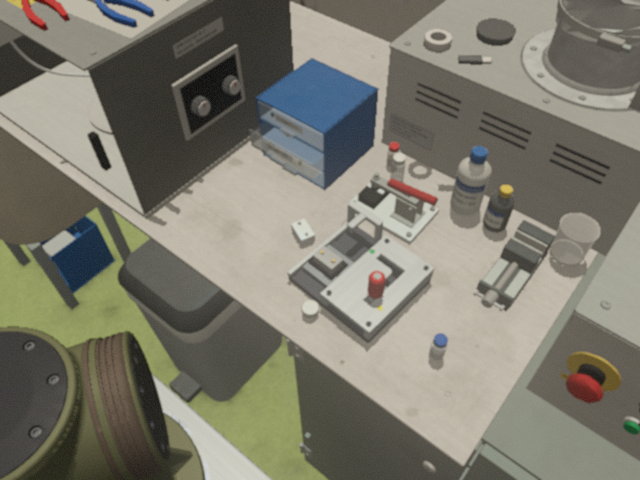

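View pics/top0.png

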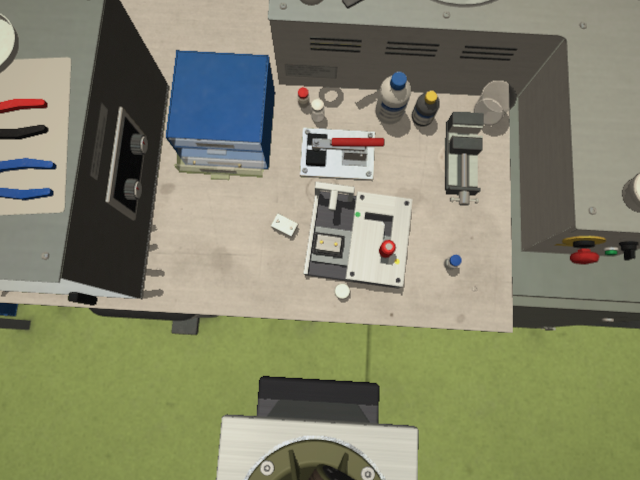

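Run:
```python
import cv2
t=cv2.imread("pics/top0.png")[170:320,260:480]; cv2.imwrite("pics/top0z.png",cv2.resize(t,None,fx=3.6,fy=3.6,interpolation=cv2.INTER_CUBIC))
t=cv2.imread("pics/scene0.png")[190:370,270:470]; cv2.imwrite("pics/scene0z.png",cv2.resize(t,None,fx=3.3,fy=3.3,interpolation=cv2.INTER_CUBIC))
```

```text
(no output)
```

View pics/wrist0.png

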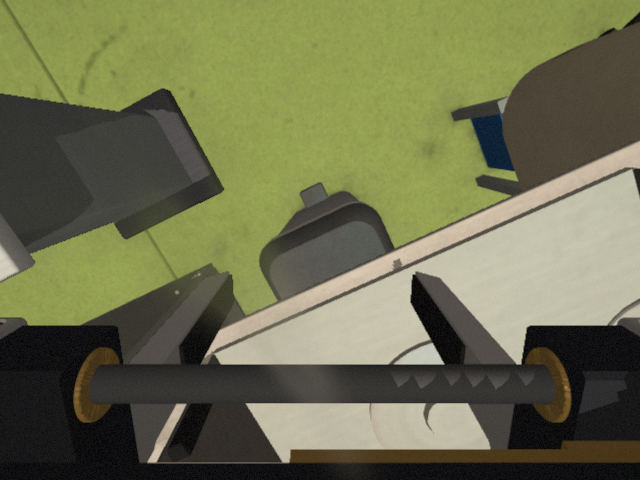

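View pics/top0z.png

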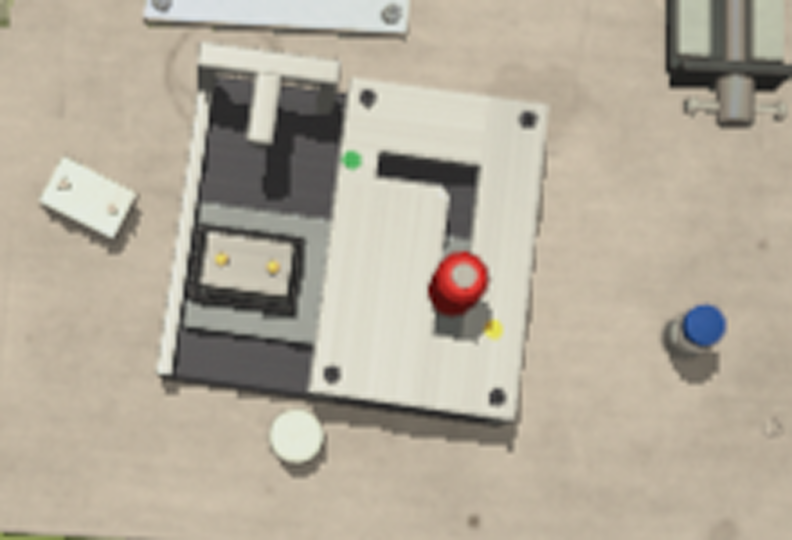

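View pics/scene0z.png

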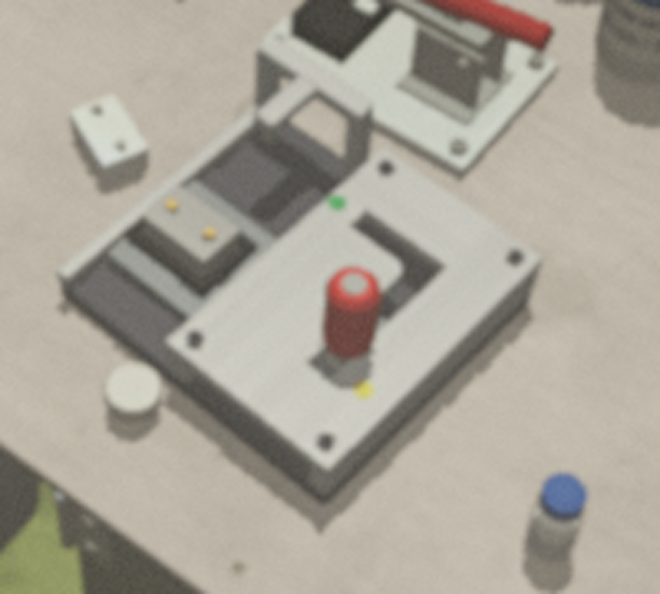

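```bash
cat > h.py <<'E'
import cv2,numpy as np
from station import ctrl, viewer
def ray(c,uv,z):
    R=cv2.Rodrigues(np.array(c["rvec"],float))[0]; t=np.array(c["tvec"],float).ravel()
    o=-R.T@t; d=R.T@np.array([(uv[0]-c["cx"])/c["fx"],(uv[1]-c["cy"])/c["fy"],1]); s=(z-o[2])/d[2]; return (o+s*d)
def proj(c,p):
    K=np.array([[c["fx"],0,c["cx"]],[0,c["fy"],c["cy"]],[0,0,1.]])
    return cv2.projectPoints(np.array(p,float).reshape(-1,3),np.array(c["rvec"],float),np.array(c["tvec"],float),K,None)[0].reshape(-1,2)
def fit(A,B): # B=R A+t
    a=A-A.mean(0);b=B-B.mean(0); th=np.arctan2((a[:,0]*b[:,1]-a[:,1]*b[:,0]).sum(),(a*b).sum())
    R=np.array([[np.cos(th),-np.sin(th)],[np.sin(th),np.cos(th)]]); t=B.mean(0)-R@A.mean(0); return th,R,t
E
python3 - <<'E'
from h import *
st=np.array([(75,14),(-75,14),(75,-80),(-75,-80),(41.5,-3.5),(41.5,-51.5)])/1000
px={"top":np.array([(352,78),(312,390),(549,103),(516,414),(378,153),(480,165)])/3.6+[260,170],
 "scene":np.array([(387,152),(167,340),(540,260),(325,470),(366,212),(443,265)])/3.3+[270,190]}
for n in px:
    c=viewer.camera(n)
    B=np.array([ray(c,p-0.4,0.036)[:2] for p in px[n]])
    th,R,t=fit(st,B); print(n,th,t,"\n",((B-t)@R-st).round(4)*1000)
    i=c["img"].astype(int)
    red=((i[...,0]>100)&(i[...,1]<70)&(i[...,2]<70)).astype(np.uint8)
    nn,l,s,ce=cv2.connectedComponentsWithStats(red)
    for k in range(1,nn):
        if s[k,4]>60: print("red",s[k],ce[k])
E
```

```text
top -0.07432695607822654 [ 0.45163682 -0.04930956] 
 [[-0.4 -1. ]
 [ 0.8 -0.2]
 [-0.3 -0.2]
 [ 2.1  0.7]
 [-1.4  0.2]
 [-0.8  0.4]]
red [298  88  10   9  72] [302.51388889  92.375     ]
red [  0  99  45  11 323] [ 20.73684211 102.91640867]
red [332 138  52   8 387] [358.00775194 141.43669251]
red [381 240  14  15  94] [387.35106383 247.64893617]
red [573 248  26  13 246] [585.6097561  255.00406504]
scene -0.09299528609281288 [ 0.45250957 -0.04935782] 
 [[ 0.  -2. ]
 [ 0.9 -0.6]
 [-0.6  0.8]
 [ 0.2 -0. ]
 [-0.8 -0.6]
 [ 0.3  2.4]]
red [ 23   0  22  26 162] [31.36419753 13.87037037]
red [ 43   0  24  17 128] [55.703125   7.0703125]
red [389 183  47  21 147] [412.27891156 193.53741497]
red [567 373  36  27 456] [586.74342105 383.625     ]
```

Run:
```python
from h import *
th=-0.081;R=np.array([[np.cos(th),-np.sin(th)],[np.sin(th),np.cos(th)]]);t=np.array([.452,-.0493])
for n,p in (("top",np.array((464,275))/3.6+[260,170]),("scene",np.array((354,284))/3.3+[270,190])):
    c=viewer.camera(n); w=ray(c,p-.4,.081); print(n,w,(w[:2]-t)@R)
c=viewer.camera("top")
print("vial",ray(c,np.array((704,326))/3.6+[260,170],.045)); print("nut",ray(c,np.array((297,436))/3.6+[260,170],.017)); print("block",ray(c,np.array((88,198))/3.6+[260,170],.021))
print({k:t+R@np.array(v) for k,v in dict(corner=(.035,-.045),locked=(.035,-.01),load=(-.035,-.045)).items()})
o=ctrl.get_obs(); Rt=cv2.Rodrigues(np.zeros(3))[0]
from scipy.spatial.transform import Rotation as S
print(S.from_euler('xyz',o["eef_rot"]).as_matrix().round(3))
```

```text
top [ 0.42734338 -0.09194421  0.081     ] [-0.02112537 -0.0444994 ]
scene [ 0.42833195 -0.09250561  0.081     ] [-0.02009462 -0.04497897]
vial [ 0.41632698 -0.20648814  0.045     ]
nut [ 0.35864108 -0.02565186  0.017     ]
block [0.46462719 0.07855753 0.021     ]
{'corner': array([ 0.48324423, -0.09698436]), 'locked': array([ 0.48607613, -0.06209911]), 'load': array([ 0.41347374, -0.09132056])}
[[-0.     0.434  0.901]
 [-0.     0.901 -0.434]
 [-1.    -0.    -0.   ]]
```

Run:
```python
from h import *
s=viewer.camera("scene");t=viewer.camera("top")
def tri(a,b):
    P=[]
    for c in (s,t):
        R=cv2.Rodrigues(np.array(c["rvec"],float))[0];K=np.array([[c["fx"],0,c["cx"]],[0,c["fy"],c["cy"]],[0,0,1.]])
        P.append(K@np.c_[R,np.array(c["tvec"],float).ravel()])
    X=cv2.triangulatePoints(P[0],P[1],np.array(a,float).reshape(2,1),np.array(b,float).reshape(2,1)).ravel(); return (X[:3]/X[3]).round(3)
print("bottle cap",tri((480,155),(398,79)),"yellow cap",tri((505,192),(431,97)))
print("cab near-right bottom",ray(s,(150,213),0),ray(t,(140,298),0),"top corner scene/top",tri((93,65),(65,282)),tri((292,5),(105,0)))
print("blue box near top corner",tri((326,118),(271,142)))
print("TCP px",proj(s,ctrl.get_obs()["ee_pos"]))
```

```text
bottle cap [ 0.699 -0.096  0.112] yellow cap [ 0.687 -0.156  0.077]
cab near-right bottom [0.34305897 0.31941017 0.        ] [0.32888283 0.31494494 0.        ] top corner scene/top [0.326 0.294 0.313] [0.779 0.367 0.171]
blue box near top corner [0.549 0.094 0.187]
TCP px [[-18.13484918 107.23496763]]
```

Request:
play_rows(deltas=[[[0,0,0,-0.123,0,0,0],[0,0,0,-0.123,0,0,0],[0,0,0,-0.122,0,0,0],[0,-40,3,0,0,0,0],[0,-40,3,0,0,0,0],[0,-40,3,0,0,0,0],[0,-40,3,0,0,0,0],[0,-40,3,0,0,0,0],[0,-40,3,0,0,0,0],[0,-40,3,0,0,0,0]]])

```text
time_s: 1.5
ee_pos: [0.2366, 0.2134, 0.2055]
eef_rot: [0.555, 1.57, 0.475]
force: [0.7, -0.4, 0.6]
grip_width: 0.0171
```

Request:
play_rows(deltas=[[[0,-29,18,0,0,0,0],[0,-29,18,0,0,0,0],[0,-29,18,0,0,0,0],[0,-29,18,0,0,0,0],[0,-29,18,0,0,0,0],[0,-29,18,0,0,0,0],[0,-29,18,0,0,0,0],[0,-29,18,0,0,0,0],[0,-29,18,0,0,0,0],[0,0,0,0,0,0,0]]])

```text
time_s: 2.5
ee_pos: [0.3783, -0.0609, 0.2053]
eef_rot: [-1.889, 1.57, -1.973]
force: [0.1, 0.8, 0.9]
grip_width: 0.0003
```

```bash
cat >> h.py <<'E'
from scipy.spatial.transform import Rotation as S
th=-0.081;R=np.array([[np.cos(th),-np.sin(th)],[np.sin(th),np.cos(th)]]);t=np.array([.452,-.0493])
def where():
    o=ctrl.get_obs(); M=S.from_euler('xyz',o["eef_rot"]).as_matrix()
    print("t",o["time_s"],"st mm",(((o["ee_pos"][:2]-t)@R)*1000).round(1),"z",round(o["ee_pos"][2]*1000,1),"F",o["force"].round(1),"w",o["grip_width"],"\n",M.round(3))
def snap(n,k,x0,y0,x1,y1,f):
    c=viewer.camera(n); cv2.imwrite(f"pics/{n}{k}.png",cv2.resize(c["img"][y0:y1,x0:x1,::-1],None,fx=f,fy=f,interpolation=cv2.INTER_CUBIC)); return c
E
python3 - <<'E'
from h import *
where(); snap("scene",1,220,130,480,370,2.4)
E
```

```text
t 2.5 st mm [-72.5 -17.5] z 205.3 F [0.1 0.8 0.9] w 0.000315526867433842 
 [[-0.     0.084  0.996]
 [-0.     0.996 -0.084]
 [-1.    -0.    -0.   ]]
```

View pics/scene1.png

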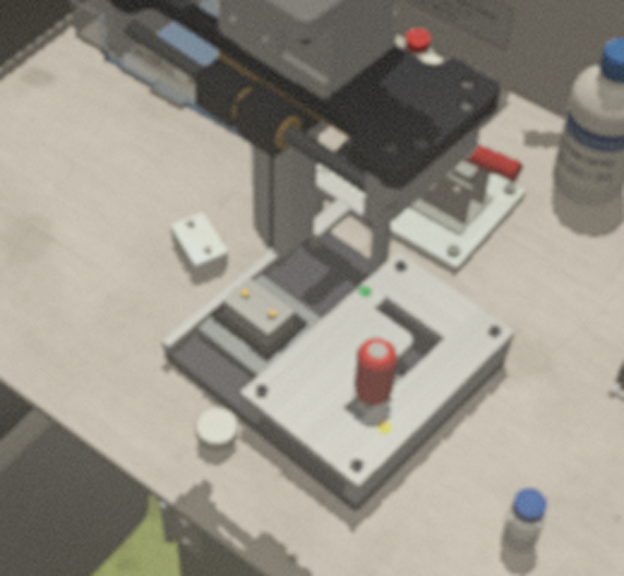

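Request:
play_rows(deltas=[[[0,-14,9,0,0,0,0],[0,-14,9,0,0,0,0],[30,0,0,0,0,0,0],[30,0,0,0,0,0,0],[30,0,0,0,0,0,0],[25,0,0,0,0,0,0],[15,0,0,0,0,0,0],[0,0,0,0,0,0,0],[0,0,0,0,0,0,0]]])

```text
time_s: 3.45
ee_pos: [0.3933, -0.0877, 0.076]
eef_rot: [-0.126, 1.571, -0.206]
force: [-0.8, -0.4, -0.2]
grip_width: 0.0005
```

Run:
```python
from h import *
where(); snap("scene",2,270,190,470,370,3.3); snap("top",2,260,170,480,320,3.6)
```

```text
t 3.45 st mm [-55.4 -43.1] z 76.0 F [-0.8 -0.4 -0.2] w 0.0004865704898362075 
 [[ 0.     0.08   0.997]
 [-0.     0.997 -0.08 ]
 [-1.    -0.     0.   ]]
```

View pics/scene2.png

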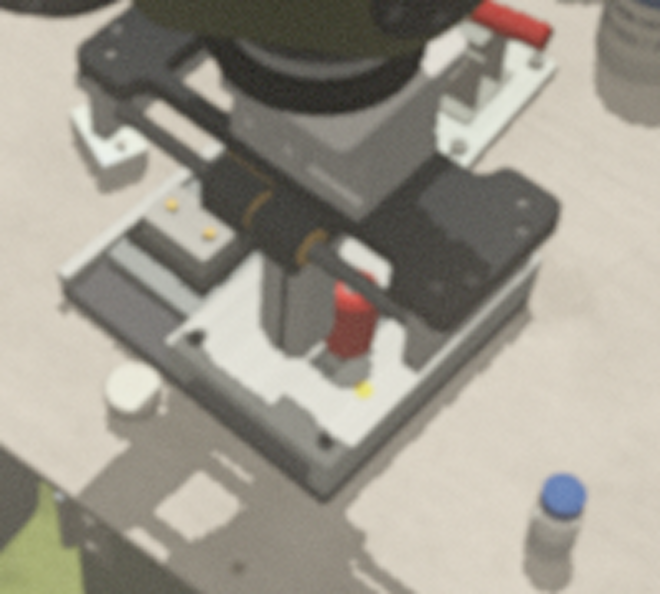

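View pics/top2.png

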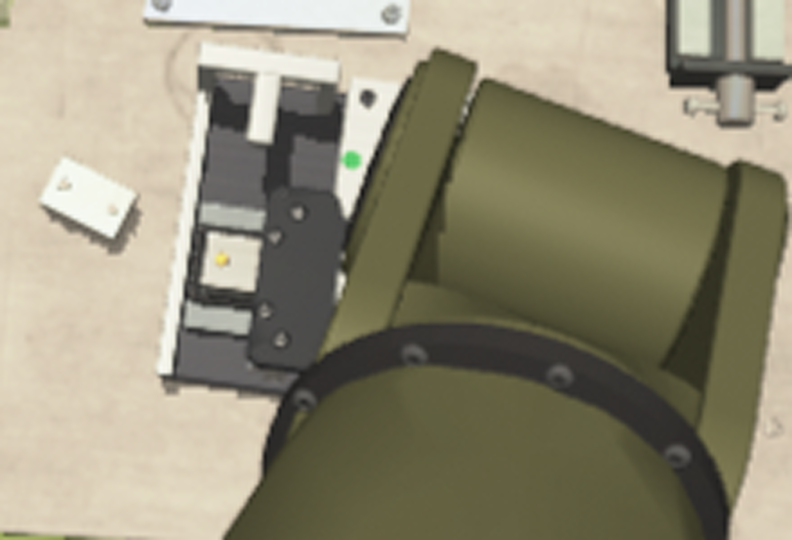

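Request:
play_rows(deltas=[[[14,-2,0,0,0,0,0],[14,0,0,0,0,0,0],[0,0,5,0,0,0,0],[0,0,5,0,0,0,0],[0,0,5,0,0,0,0],[0,0,5,0,0,0,0],[0,0,6,0,0,0,0],[0,0,6,0,0,0,0],[0,0,6,0,0,0,0],[0,0,6,0,0,0,0]]])

```text
time_s: 4.55
ee_pos: [0.4372, -0.0934, 0.0474]
eef_rot: [2.861, 1.571, 2.78]
force: [-2.4, 1.6, 3.2]
grip_width: 0.0005
```

Run:
```python
from h import *
where(); snap("scene",3,270,190,470,370,3.3)
```

```text
t 4.55 st mm [-11.1 -45.1] z 47.4 F [-2.4  1.6  3.2] w 0.0005314208618067847 
 [[-0.     0.081  0.997]
 [ 0.     0.997 -0.081]
 [-1.     0.    -0.   ]]
```

View pics/scene3.png

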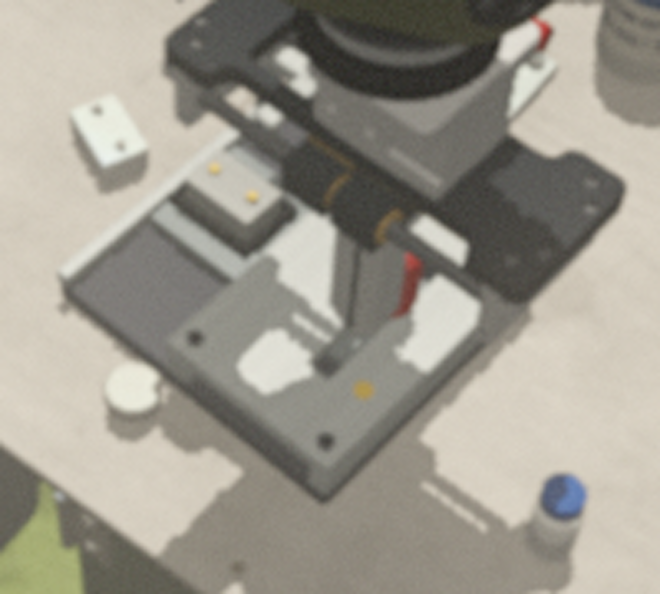

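Request:
play_rows(deltas=[[[0,0,6,0,0,0,0],[0,0,6,0,0,0,0],[0,0,6,0,0,0,0],[0,0,5,0,0,0,0],[0,0,1,0,0,0,0],[0,0,1,0,0,0,0],[0,0,0,0,0,0,0]]])

```text
time_s: 5.3
ee_pos: [0.4618, -0.0954, 0.0474]
eef_rot: [0.053, 1.571, -0.028]
force: [-0.7, -0.2, -0.0]
grip_width: 0.0008
```

Run:
```python
from h import *
where(); snap("scene",4,270,190,470,370,3.3); snap("top",4,260,170,480,320,3.6)
```

```text
t 5.3 st mm [ 13.5 -45.2] z 47.4 F [-0.7 -0.2 -0. ] w 0.0007597988370083035 
 [[ 0.     0.081  0.997]
 [-0.     0.997 -0.081]
 [-1.     0.     0.   ]]
```

View pics/scene4.png

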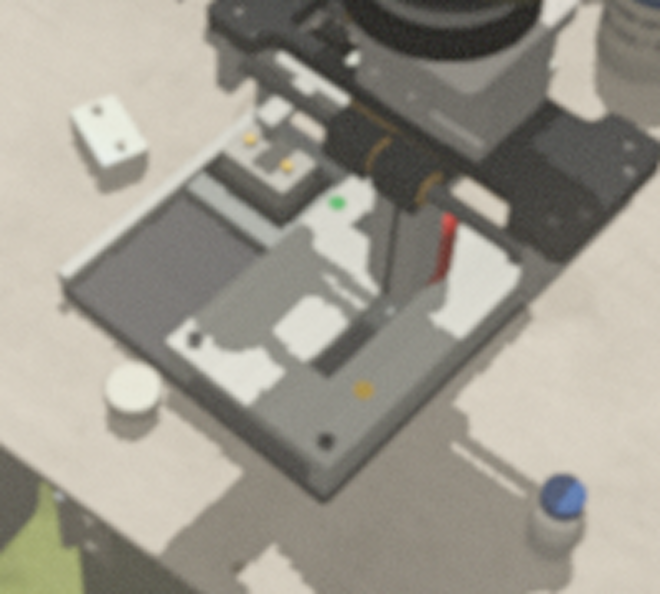

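View pics/top4.png

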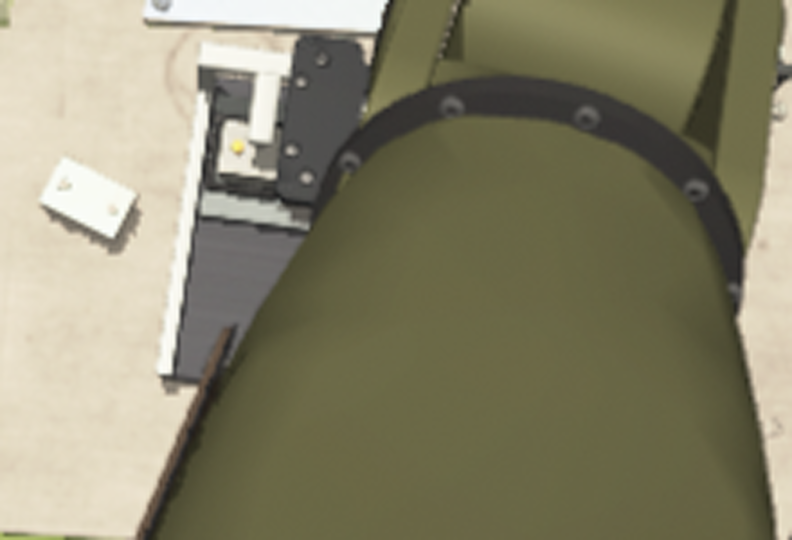

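Request:
play_rows(deltas=[[[0,0,1,0,0,0,0],[0,0,1,0,0,0,0],[0,0,0,0,0,0,0]]])

```text
time_s: 5.7
ee_pos: [0.4637, -0.0956, 0.0474]
eef_rot: [2.18, 1.571, 2.099]
force: [-1.7, 0.4, -0.3]
grip_width: 0.0005
```

Request:
play_rows(deltas=[[[0,0,1,0,0,0,0],[0,0,1,0,0,0,0],[0,0,0,0,0,0,0]]])

```text
time_s: 6.0
ee_pos: [0.4643, -0.0956, 0.0472]
eef_rot: [3.102, 1.567, 3.021]
force: [-13.3, 1.3, 7.6]
grip_width: 0.0003
```

Run:
```python
from h import *
s=viewer.camera("scene");t_=viewer.camera("top")
for a,b in (((490,296),(464,199)),((508,262),(463,148)),((540,226),(467,116))):
    P=[]
    for c in (s,t_):
        Rm=cv2.Rodrigues(np.array(c["rvec"],float))[0];K=np.array([[c["fx"],0,c["cx"]],[0,c["fy"],c["cy"]],[0,0,1.]])
        P.append(K@np.c_[Rm,np.array(c["tvec"],float).ravel()])
    X=cv2.triangulatePoints(P[0],P[1],np.array(a,float).reshape(2,1),np.array(b,float).reshape(2,1)).ravel(); print((X[:3]/X[3]).round(3))
```

```text
[ 0.526 -0.224  0.036]
[ 0.615 -0.219  0.025]
[ 0.667 -0.225  0.06 ]
```

Request:
play_rows(deltas=[[[0,0,-6,0,0,0,0],[0,0,-8,0,0,0,0],[0,-12,0,0,0,0,0],[0,-12,0,0,0,0,0],[0,-12,0,0,0,0,0],[0,0,0,0,0,0,0]]])

```text
time_s: 6.7
ee_pos: [0.4489, -0.1322, 0.0475]
eef_rot: [-0.514, 1.57, -0.596]
force: [0.5, -0.2, 0.6]
grip_width: 0.0007
```

Run:
```python
from h import *
where(); snap("scene",5,270,190,470,370,3.3)
```

```text
t 6.7 st mm [  3.6 -82.9] z 47.5 F [ 0.5 -0.2  0.6] w 0.0007388906758500941 
 [[ 0.     0.083  0.997]
 [-0.     0.997 -0.083]
 [-1.    -0.     0.   ]]
```

View pics/scene5.png

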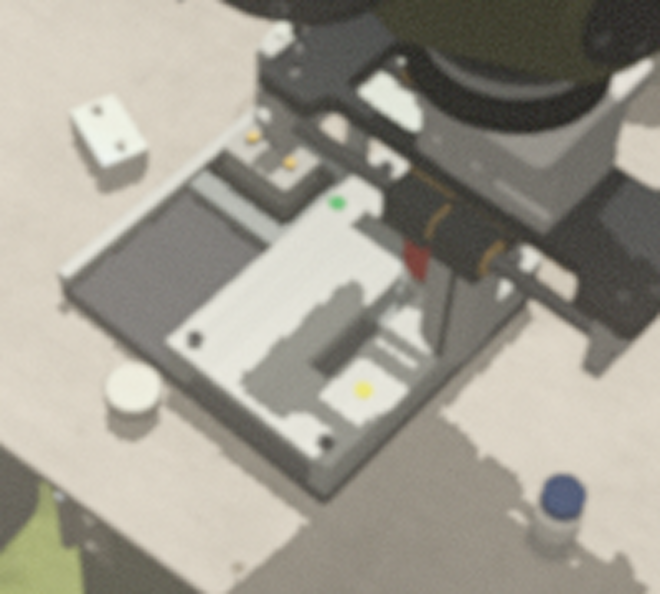

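Request:
play_rows(deltas=[[[0,0,12,0,0,0,0],[0,0,12,0,0,0,0],[0,0,8,0,0,0,0],[0,0,0,0,0,0,0],[0,5,0,0,0,0,0],[0,5,0,0,0,0,0],[0,5,0,0,0,0,0],[0,5,0,0,0,0,0]]])

```text
time_s: 7.55
ee_pos: [0.482, -0.1127, 0.0475]
eef_rot: [-2.609, 1.57, -2.689]
force: [-1.9, -1.4, -0.4]
grip_width: 0.0005
```

Run:
```python
from h import *
where(); snap("scene",6,270,190,470,370,3.3)
```

```text
t 7.55 st mm [ 35.  -60.8] z 47.5 F [-1.9 -1.4 -0.4] w 0.0005313381150705848 
 [[-0.     0.081  0.997]
 [-0.     0.997 -0.081]
 [-1.    -0.    -0.   ]]
```

View pics/scene6.png

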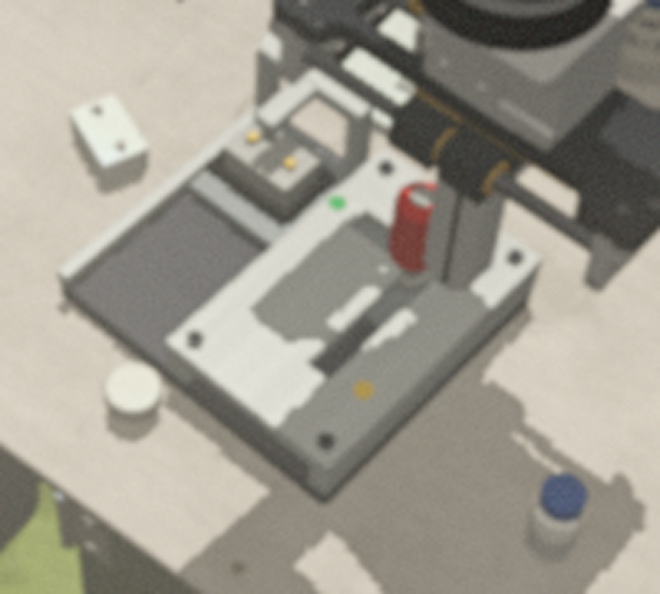

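Knob (red, around (412,230) in the crop) is entering the short leg, with the fingers on its right side and low force. I'll continue.

Request:
play_rows(deltas=[[[0,5,0,0,0,0,0],[0,5,0,0,0,0,0],[0,5,0,0,0,0,0],[0,4,0,0,0,0,0],[0,2,0,0,0,0,0],[0,1,0,0,0,0,0],[0,0,0,0,0,0,0]]])

```text
time_s: 8.3
ee_pos: [0.4842, -0.0911, 0.0475]
eef_rot: [0.42, 1.571, 0.339]
force: [-0.3, 0.1, -0.5]
grip_width: 0.0002
```

Run:
```python
from h import *
where(); snap("scene",7,270,190,470,370,3.3)
```

```text
t 8.3 st mm [ 35.5 -39. ] z 47.5 F [-0.3  0.1 -0.5] w 0.00015069908339557014 
 [[ 0.     0.081  0.997]
 [ 0.     0.997 -0.081]
 [-1.     0.     0.   ]]
```

View pics/scene7.png

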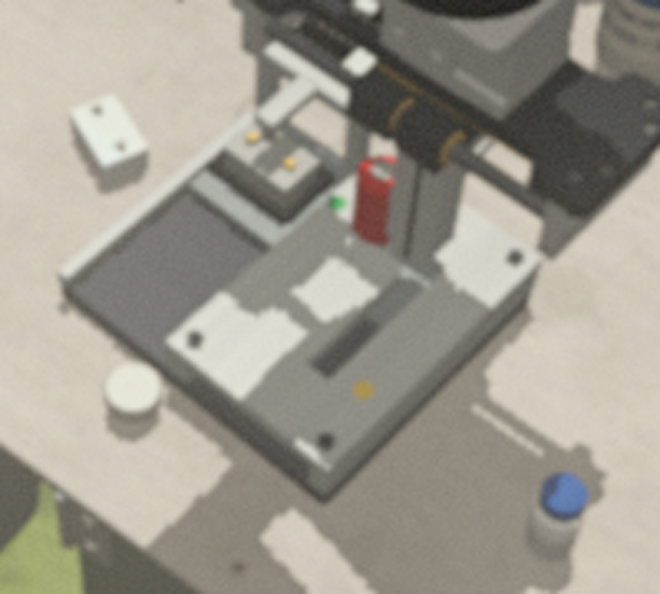

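Request:
play_rows(deltas=[[[0,1.5,0,0,0,0,0],[0,1.5,0,0,0,0,0],[0,0,0,0,0,0,0]]])

```text
time_s: 8.65
ee_pos: [0.4844, -0.0881, 0.0475]
eef_rot: [-0.048, 1.571, -0.128]
force: [1.1, -0.9, 0.7]
grip_width: 0.0003
```

Request:
play_rows(deltas=[[[0,1,0,0,0,0,0],[0,1,0,0,0,0,0],[0,0,0,0,0,0,0]]])

```text
time_s: 8.95
ee_pos: [0.4846, -0.0861, 0.0475]
eef_rot: [-0.191, 1.571, -0.272]
force: [1.0, -1.0, -0.7]
grip_width: -0.0002
```

Request:
play_rows(deltas=[[[0,1,0,0,0,0,0],[0,1,0,0,0,0,0],[0,0,0,0,0,0,0]]])

```text
time_s: 9.25
ee_pos: [0.4846, -0.0855, 0.0477]
eef_rot: [-1.408, 1.569, -1.489]
force: [-2.9, -12.7, 1.4]
grip_width: 0.0005
```

Run:
```python
from h import *
where(); snap("scene",8,270,190,470,370,3.3)
```

```text
t 9.25 st mm [ 35.5 -33.4] z 47.7 F [ -2.9 -12.7   1.4] w 0.0005189819002109034 
 [[ 0.     0.081  0.997]
 [-0.002  0.997 -0.081]
 [-1.    -0.002  0.   ]]
```

View pics/scene8.png

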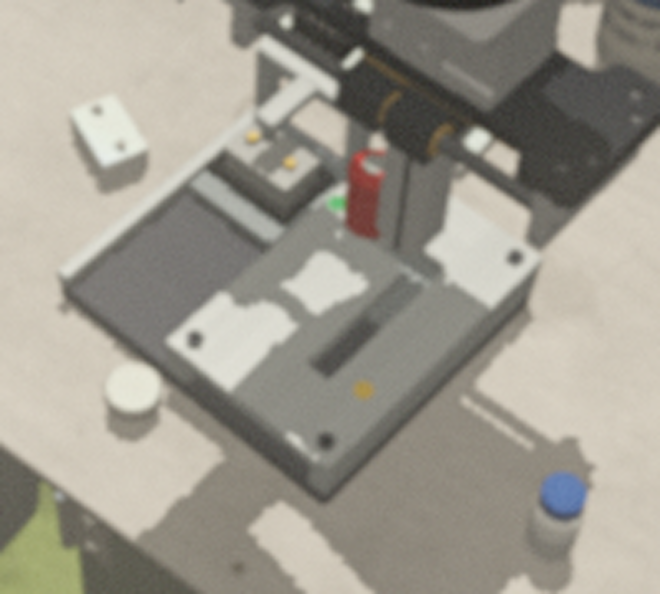

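The end stop has been reached: the force rose to 12.7 N, and the knob stands beside the green dot. Next I back off and lift.

Request:
play_rows(deltas=[[[0,0,0,0,0,0,0],[0,-5,0,0,0,0,0],[0,-10,0,0,0,0,0],[0,-10,0,0,0,0,0],[-25,0,0,0,0,0,0],[-35,0,-10,0,0,0,0],[-35,0,-30,0,0,0,0],[-30,0,-40,0,0,0,0],[-20,0,-40,0,0,0,0],[0,0,0,0,0,0,0]]])

```text
time_s: 10.3
ee_pos: [0.3612, -0.0998, 0.1954]
eef_rot: [-0.282, 1.565, -0.364]
force: [0.1, -1.0, 0.4]
grip_width: 0.0002
```

Run:
```python
from h import *
where(); snap("scene",9,270,190,470,370,3.3); snap("top",9,260,170,480,320,3.6)
```

```text
t 10.3 st mm [-86.4 -57.7] z 195.4 F [ 0.1 -1.   0.4] w 0.00018339317192877093 
 [[ 0.005  0.081  0.997]
 [-0.002  0.997 -0.081]
 [-1.    -0.002  0.005]]
```

View pics/scene9.png

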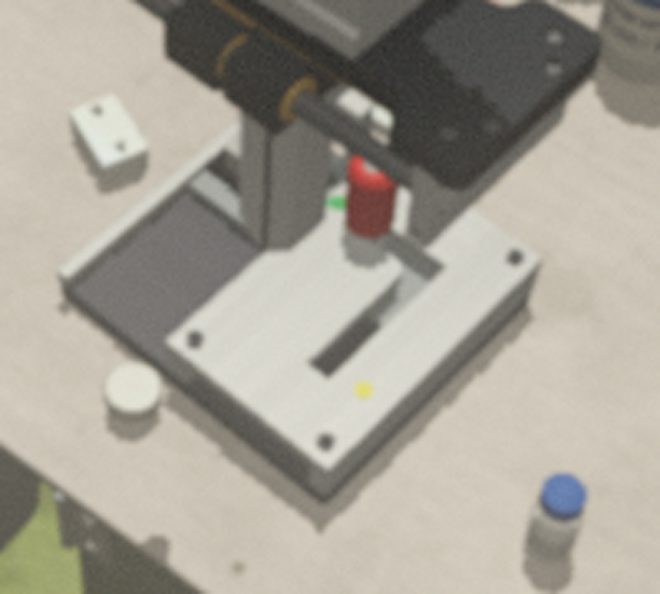

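View pics/top9.png

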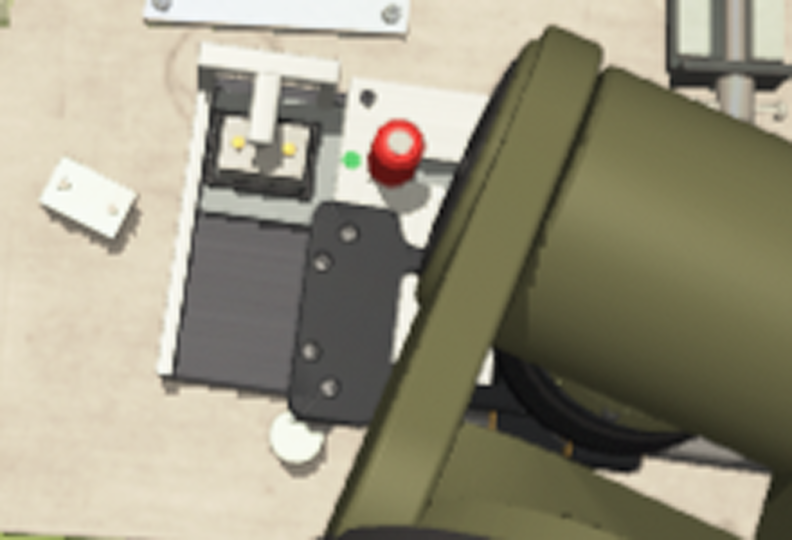

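Run:
```python
from h import *
c=viewer.camera("top"); w=ray(c,np.array((400,140))/3.6+[260,170]-.4,.081); print("knob st",(w[:2]-t)@R)
import station; print(station.hand_in())
```

```text
knob st [ 0.03544168 -0.00956229]
the job is handed in; nothing more can be done
None
```

The knob is at the locked end of the slot beside the green dot, with the sample under the probe. I handed the job in at about 10 s; no verdict was reported.

- **Pushes:** With closed fingers I pushed the knob along the long leg to the corner, then along the short leg to its end. Each push went on until the force rose to about 13 N at the end stop. I then backed off sideways and lifted clear.
- **Knob position:** The last top view puts it at (35.4, -9.6) mm in the station frame, against a target of (35, -10).
- **Knob height:** It looks down on its pin. I did not measure the height separately.
- **Bystanders:** The vial, thumb nut and block show no visible movement in the last scene view. I judged this by eye, and in the top view the arm hides the vial and the gripper covers part of the nut.
- **Contact:** The tool force reads about 1 N or less, in line with readings elsewhere in free air, so the robot touches nothing.

No check failed. The one disagreement was early on: the two cameras gave the station's yaw as -0.074 and -0.093 rad, and I used -0.081.

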